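# Clear a rejected arrow off the stock chest, then hold its lid half open

## Task

A spoilt wooden arrow lies on the shut lid of the green stock chest: put it in the slatted reject crate first, with the lid still shut. Then take the lid by its bar handle, raise it to 45 degrees and keep holding it there by the handle so that a workmate across the bench can reach in; it falls shut if let go, so finish still holding it. Leave the paint tin, the brush and the sanding block where they are.

Things in the scene. Friction and masses are not known exactly. Their poses are not given: they have to be found in the camera images.
- arrow: The spoilt arrow: loose bare-wood sign blank, 80 g, 18 mm thick. Origin on the underside on the shaft's centre line; z up, x along the shaft to the head. Shaft 26 mm wide, x = -65 to +50 mm; two swept-back barbs form the head, x = +11 to +61 mm, 82 mm across. Bare shaft to grip (across y): x = -65 to +8 mm. Starts flat on the lid, turned any way.
- crate: The reject crate: open slatted wooden box, 200 x 200 mm outside, 90 mm high, walls 8 mm, fixed. It stands to the left or the right of the chest. Origin: centre of its underside, z up.
- chest: The stock chest: green wooden box, 260 x 260 mm outside, 100 mm high without lid, fixed, with a hinged lid. Origin: centre of its underside, z up. Its x axis points roughly away from the robot; the lid's hinge lies along the rim on its -x side (nearest the robot). The shut lid's upper face is 112 mm above the table.
- lid (a joint): Opening angle of the chest's lid in rad: 0 shut, 0.785 = 45 degrees, stop at 1.35. The free edge, on the side away from the robot, rises and swings towards the robot. The hinge is free and the lid (about 0.5 kg, 264 x 268 x 12 mm) falls shut from any angle if let go.
- lid_hinge (a point): Middle of the hinge axis, 100 mm above the table, at the chest's rim nearest the robot. With the lid shut its x axis points along the lid to the free edge and z up; the axis of turning is the y axis (the lid opens about -y).
- lid_handle (a point): Middle of the lid's bar handle: round steel bar, 14 mm thick, along the lid's y, 94 mm clear between its two square posts, bar axis 40 mm above the lid's upper face. It lies 215 mm along the lid from the hinge axis and 52 mm above it (lid shut). The bar may turn in the grip as the lid swings.
- tin: Bystander: closed round paint tin, 100 mm across, 115 mm high, loose; stands on the side of the chest where the crate is not. Origin: centre of its underside.
- brush: Bystander: paint brush, 140 mm long, 20 mm thick, lying on the bench beside the far right corner of the chest, loose. Origin: on its underside, near mid-length.
- sander: Bystander: cork and wood sanding block, 90 x 55 x 44 mm, loose, on the bench beside the far left corner of the chest. Origin: centre of its underside.
Not all that is in view belongs to the job. What is shaped like the arrow but black is not meant.

How it is judged:
On the way:
1. the arrow lies in the crate, let go, while the lid is shut (x of arrow in the frame of crate between -0.09 and 0.09 m and y of arrow in the frame of crate between -0.09 and 0.09 m and z of arrow in the frame of crate between 0 and 0.085 m and contact force between arrow and the fingers below 0.1 N and linear speed of arrow below 0.05 m/s and value of joint lid below 0.1 rad), for 0.2 s.
At the end, for the whole second after the job is handed in: The arrow lies at rest in the crate, let go and touching neither fingers nor chest; the lid stands still at 45 degrees (give or take 7), held by the fingers at its handle (TCP within 50 mm of the handle's middle, fingers in contact with the lid) (x of arrow in the frame of crate between -0.09 and 0.09 m and y of arrow in the frame of crate between -0.09 and 0.09 m and z of arrow in the frame of crate between 0 and 0.085 m and contact force between arrow and the fingers below 0.1 N and linear speed of arrow below 0.05 m/s and value of joint lid between 0.663 and 0.908 rad and velocity of joint lid between -0.05 and 0.05 rad/s and contact force between the fingers and chest above 0.5 N and distance between the grasp point and lid_handle below 0.05 m and contact force between arrow and chest below 0.1 N); the arm keeps its last pose, push and grip.
It fails at once if the paint tin is disturbed (moved more than 30 mm) (distance of tin from where it was at the start of the episode above 0.03 m).
It fails at once if the brush is disturbed (moved more than 30 mm) (distance of brush from where it was at the start of the episode above 0.03 m).
It fails at once if the sanding block is disturbed (moved more than 30 mm) (distance of sander from where it was at the start of the episode above 0.03 m).
It also fails if it takes over 54 s, if anything falls off the work surface, if the arm or the gripper's body presses on something with over 40 N, if the wrist force passes 120 N, or if a joint passes its speed limit or range.

## Robot

A 7-joint arm with a two-finger parallel gripper is mounted at the origin on the work surface. World frame = base frame: x ahead of the robot, y to its left, z up, the work surface at z = 0. Lengths are in m, angles in rad, forces in N, time in s.
With the tool pointing down it reaches from about 0.425 to 1.025 m from the base axis. Payload 9.4 kg.
Tool frame: the origin (TCP) lies between the finger pads, 19 mm behind the fingertips; this is the grasp point; z points along the fingers, y is the line along which they close (so a half turn about z gives the same grasp; the last joint's range is limited). The gripper opens to 85 mm and grips with 20 to 120 N. Pads are 22 mm wide; open, the fingers measure 114 mm over their backs; the gripper's body (76 mm by 85 mm) begins 54 mm behind the grasp point. The pads swing forward as they close: fully open they stand 13 mm farther back than shut.
Start: joints at [1.269, 0.599, -0.003, 1.599, 0.002, 0.943, -0.08], TCP at [0.162, -0.707, 0.25] pointing down, gripper open.
Joint ranges: [-2.57, 2.57], [-0.35, 1.97], [-1.29, 1.29], [0.11, 2.56], [-1.05, 4.19], [0.11, 1.86], [-2.63, 2.63]. Speed limits (rad/s): [2.22, 2.22, 3.01, 3.01, 3.14, 3.14, 3.14].

## Interface

Orientations are given as a unit quaternion [x, y, z, w].
In Python, from workcell import manip, viewer, workorder gives the robot as it stands. The module is installed in compiled form; this text tells all that it offers.
- The arm moves only by the tool move_arm, never from a script. Its argument "targets" is a list that holds one entry, the list of rows, each a list of 7 numbers: the shift along the tool's x, y, z in m, then the turn, a rotation vector about the tool's x, y, z in rad, then the opening, from 0 (shut) to 1 (fully open). A call has 1 to 20 rows; each row shifts and turns the commanded pose from where the row before left it, along the tool's axes as they then stand; what a row does not reach is not made up. A row lasts 1/12 s, in which the tool goes at most 41.7 mm and 7.16 degrees, less where a joint would pass 70% of its speed; a pose out of reach is approached as far as the arm can. A call with a gripper value outside its range is refused whole. The fingers move at their own pace and stop on an object; the grip force is fixed at half the most. Time passes only in rows, so rows that do not move let the fingers close. It gives the time, the measured TCP pose, the force, the opening and the grip force at its end, in the units of the state.
- manip.get_state(): the state, without advancing time (a new reading comes with each control period).
- viewer.get_image(name): name is "scene" or "top" or "wrist"; returns a dict with "image" (420x560x3 uint8, red, green, blue), "intrinsics" (3x3 intrinsics, pixels), "R" (3x3) and "t" (3): a world point X has camera coordinates R X + t. Camera axes: x right, y down, z forward; pixel columns grow to the right and rows downward; lengths in m; the calibration is good to about 2 mm. A picture is of the moment at which its call begins. There is no depth.
- workorder.sign_off(): hands the job in; it is judged then, once.
The state is a dict: "time": time; "joint_pos": joint angles; "joint_vel": joint speeds; "tau": joint torques, N m; "tool_pos": TCP position; "ee_rot": TCP orientation; "contact_force": force on the tool from outside, world axes, zero at the start; "moment": the same for the moment, N m; "finger_gap": finger opening in m; "finger_force": force on a finger pad.
Only numpy, scipy, OpenCV 4.12 (cv2) and the standard library are available. Lean on these libraries where they do the work, as an engineer would, in place of code of your own. Each camera call takes 0.05 s, during which the arm holds its last target. There are 200 camera calls.

## Working session

There is one attempt and no reset: what is moved stays moved. The work goes in short steps, Python scripts to look and compute and a tool call to move; the robot and the scene stay as the last step left them, time stands still between calls to the robot, and variables do not carry over. Pictures are saved under pics/ and viewed, at most 10 in all, crops included, and the job is handed in when it is done.

Besides the shell and the picture viewer there is one more tool, called after "Emit:" by a JSON object that holds its "op" and its "data", one argument or row to a line. move_arm: Moves the arm, as the interface text tells. Its arguments: {"type":"object","properties":{"targets":{"type":"array","items":{"type":"array","items":{"type":"array","items":{"type":"number"}}}}},"required":["targets"]}

```bash
mkdir -p pics
cat > h.py <<'E'
import numpy as np, cv2
from workcell import manip, viewer, workorder
def grab(n,f=None):
    d=viewer.get_image(n)
    if f: cv2.imwrite('pics/'+f,d['image'][:,:,::-1])
    return d
def ray(d,uv):
    K,R,t=map(np.array,(d['intrinsics'],d['R'],d['t']))
    c=-R.T@t; v=R.T@np.linalg.inv(K)@np.array([uv[0],uv[1],1.]); return c,v/np.linalg.norm(v)
def onz(d,uv,z):
    c,v=ray(d,uv); return c+v*(z-c[2])/v[2]
def tri(rs):
    A=0;b=0
    for c,v in rs:
        P=np.eye(3)-np.outer(v,v);A=A+P;b=b+P@c
    X=np.linalg.solve(A,b); return X,[np.linalg.norm((np.eye(3)-np.outer(v,v))@(X-c)) for c,v in rs]
def proj(d,X):
    p=np.array(d['intrinsics'])@(np.array(d['R'])@X+np.array(d['t'])); return p[:2]/p[2]
E
python3 - <<'E'
from h import *
import pickle
D={n:grab(n,n+'0.png') for n in('top','scene')}
pickle.dump(D,open('d0.pkl','wb'))
for n in D:
    c,v=ray(D[n],(280,210)); print(n,c,v)
a=cv2.imread('pics/top0.png');b=cv2.imread('pics/scene0.png')
print(manip.get_state())
E
```

```text
top [ 0.46974932 -0.0128799   1.23409723] [ 0.06933488  0.0069809  -0.99756902]
scene [ 1.21082588 -0.11359734  1.09549066] [-0.54979649  0.09520089 -0.82985577]
{'time': 0.1, 'joint_pos': array([ 1.26931215,  0.60004407, -0.00257854,  1.60005038,  0.00181825,
        0.94287908, -0.07983267]), 'joint_vel': array([ 0.00034856, -0.00112693, -0.00112798, -0.0024153 ,  0.00163594,
       -0.00075482, -0.00099018]), 'tau': array([ 5.38847758e-03, -7.77990174e+01,  1.56997271e+00, -2.58623028e+01,
        1.26220530e-02,  5.52378639e-03, -6.57807982e-05]), 'tool_pos': array([ 0.16152001, -0.7063794 ,  0.24920336]), 'ee_rot': array([ 9.93686740e-01,  1.12188178e-01, -1.38526373e-04, -6.75245985e-04]), 'contact_force': array([0.05740154, 0.34064503, 0.37181484]), 'moment': array([ 0.02280486, -0.0318321 , -0.02422928]), 'finger_force': 0.0, 'finger_gap': 0.08529862399335768}
```

View pics/top0.png

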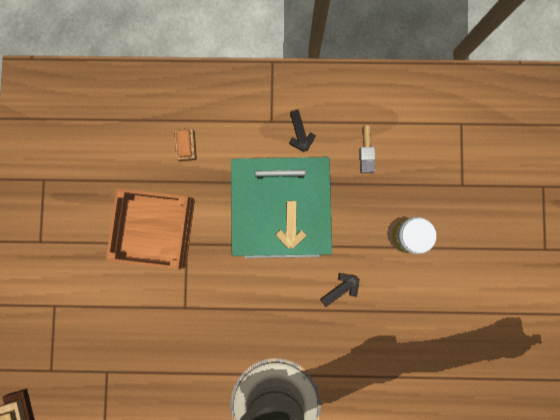

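View pics/scene0.png

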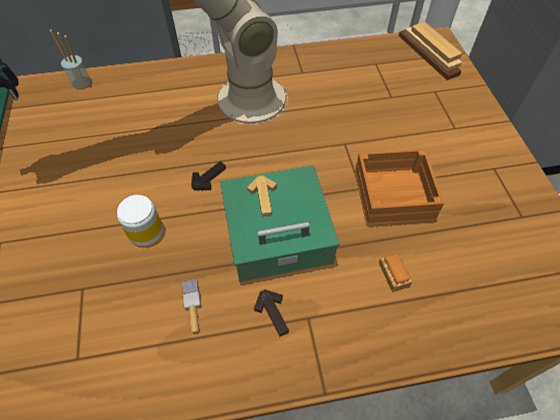

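The top view shows the arrow on the lid (291,201→247, head towards the robot), the handle bar at (257–305,174), the crate on the left at (150,230) and the tin at (417,236). The scene view shows the arrow at (264,195), the bar at (284,230) and the crate at (398,187).

Run:
```python
from h import *
import pickle
D=pickle.load(open('d0.pkl','rb'))
T,S=D['top'],D['scene']
def mask(d,box,f):
    im=d['image']; hsv=cv2.cvtColor(im,cv2.COLOR_RGB2HSV).astype(int)
    m=f(hsv[...,0],hsv[...,1],hsv[...,2]); k=np.zeros_like(m);x0,y0,x1,y1=box;k[y0:y1,x0:x1]=1
    m=(m&k).astype(np.uint8); n,l,s,c=cv2.connectedComponentsWithStats(m); i=1+np.argmax(s[1:,4]); return (l==i).astype(np.uint8)
green=lambda h,s,v:(h>60)&(h<95)&(s>80)
arr=lambda h,s,v:(h>8)&(h<35)&(s>60)&(v>110)
gray=lambda h,s,v:(s<50)&(v>85)
# lid from top
m=mask(T,(200,130,360,280),green); c=max(cv2.findContours(m,0,1)[0],key=cv2.contourArea)
r=cv2.minAreaRect(c); P=np.array([onz(T,p,.112) for p in cv2.boxPoints(r)]); print('lid',P.mean(0),P, np.linalg.norm(P-np.roll(P,1,0),axis=1))
# arrow
def pts(m): 
    y,x=np.nonzero(m); return np.c_[x,y].astype(float)
at=pts(mask(T,(236,165,326,252),arr)); as_=pts(mask(S,(230,170,300,222),arr))
for n,d,p in(('T',T,at),('S',S,as_)):
    X=np.array([onz(d,q,.130) for q in p]); mu=X.mean(0); w,V=np.linalg.eigh(np.cov(X[:,:2].T)); a=V[:,1]; a=a if a[0]<0 else -a
    s=(X[:,:2]-mu[:2])@a; lat=(X[:,:2]-mu[:2])@np.array([-a[1],a[0]])
    sh=s<s.min()+.05
    print(n,len(p),mu,'axis',a,s.min(),s.max(),'lat shaft',lat[sh].min(),lat[sh].max(),'tail',mu[:2]+a*s.min(), 'tip',mu[:2]+a*s.max())
    cs=X[sh].mean(0); print(' shaft tail part centre',cs)
print('arrow tri centroid',tri([ray(T,at.mean(0)),ray(S,as_.mean(0))]))
# handle: bar ends
ht=pts(mask(T,(245,165,315,182),gray)); hs=pts(mask(S,(250,215,320,245),gray))
for p in(ht,hs): print('handle',len(p),p.mean(0),p.min(0),p.max(0))
for n,(p,q) in {'L':(ht[ht[:,0]<=ht[:,0].min()+2].mean(0),hs[hs[:,0]>=hs[:,0].max()-2].mean(0)),'R':(ht[ht[:,0]>=ht[:,0].max()-2].mean(0),hs[hs[:,0]<=hs[:,0].min()+2].mean(0)),'M':(ht.mean(0),hs.mean(0))}.items():
    print(n,p,q,tri([ray(T,p),ray(S,q)]))
v=T['image'].copy()
# crate: rough hand-picked corners top
for p in((119,191),(193,198),(182,269),(108,260)): print('crate',onz(T,p,.09))
for p in((359,153),(424,151),(440,208),(369,212)): print('crateS',onz(S,p,.09))
# overlay crops
a=cv2.resize(T['image'][120:290,95:345],None,fx=3,fy=3); b=cv2.resize(S['image'][130:300,200:450],None,fx=3,fy=3)
for n,i in(('a',a),('b',b)): cv2.imwrite(f'pics/{n}1.png',i[:,:,::-1])
```

```text
lid [ 0.55916862 -0.0069764   0.112     ] [[ 0.68508706  0.131142    0.112     ]
 [ 0.69273293 -0.13738005  0.112     ]
 [ 0.43344483 -0.14286764  0.112     ]
 [ 0.42540965  0.12120008  0.112     ]] [0.25986765 0.26863088 0.25934616 0.26418993]
T 638 [ 0.50018175 -0.03390881  0.13      ] axis [-0.99995559  0.00942466] -0.07083993382584151 0.05342736022811042 lat shaft -0.012973665009503041 0.012838172788443205 tail [ 0.57101854 -0.03457645] tip [ 0.44675676 -0.03340527]
 shaft tail part centre [ 0.54692014 -0.03428626  0.13      ]
S 791 [ 0.47968901 -0.04775378  0.13      ] axis [-0.93757779 -0.34777563] -0.09351258816432478 0.08358047413395403 lat shaft -0.0073950973785211396 0.03429026126833596 tail [ 0.56736434 -0.01523238] tip [ 0.40132581 -0.07682103]
 shaft tail part centre [ 0.54801789 -0.03795339  0.13      ]
arrow tri centroid (array([ 0.49861401, -0.04131829,  0.15264047]), [np.float64(0.007886410067247612), np.float64(0.00788641006724763)])
handle 282 [280.95744681 172.71276596] [255. 170.] [305. 176.]
handle 299 [282.98327759 228.56856187] [257. 222.] [309. 235.]
L [256.06666667 173.33333333] [307.92857143 224.14285714] (array([0.63971932, 0.05689308, 0.15150883]), [np.float64(0.0016709619538733164), np.float64(0.0016709619538733342)])
R [303.875 172.5  ] [258.15384615 233.        ] (array([ 0.64342657, -0.06802483,  0.15271152]), [np.float64(0.002010694279781415), np.float64(0.0020106942797814345)])
M [280.95744681 172.71276596] [282.98327759 228.56856187] (array([ 0.64209983, -0.00723498,  0.1532126 ]), [np.float64(0.0008698734030369746), np.float64(0.0008698734030369602)])
crate [0.59541636 0.43982986 0.09      ]
crate [0.57890872 0.23480329 0.09      ]
crate [0.38478979 0.25897844 0.09      ]
crate [0.40595312 0.46186591 0.09      ]
crateS [0.38773806 0.26698552 0.09      ]
crateS [0.41523954 0.45808542 0.09      ]
crateS [0.61691297 0.4280664  0.09      ]
crateS [0.59454367 0.23575504 0.09      ]
```

View pics/a1.png

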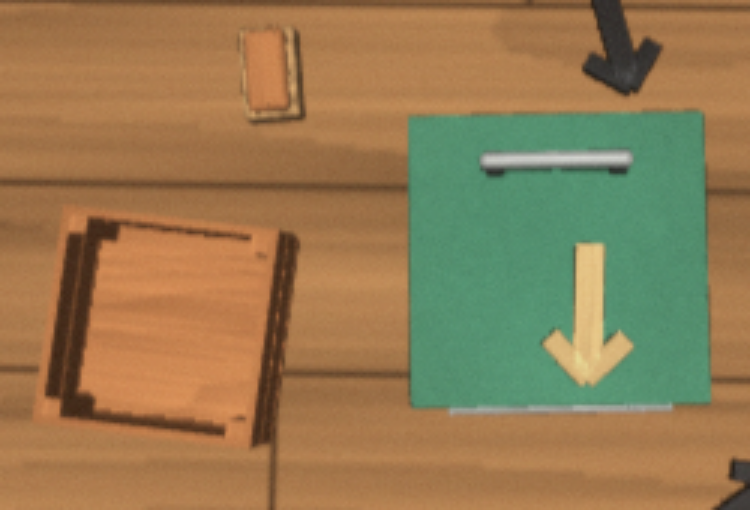

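View pics/b1.png

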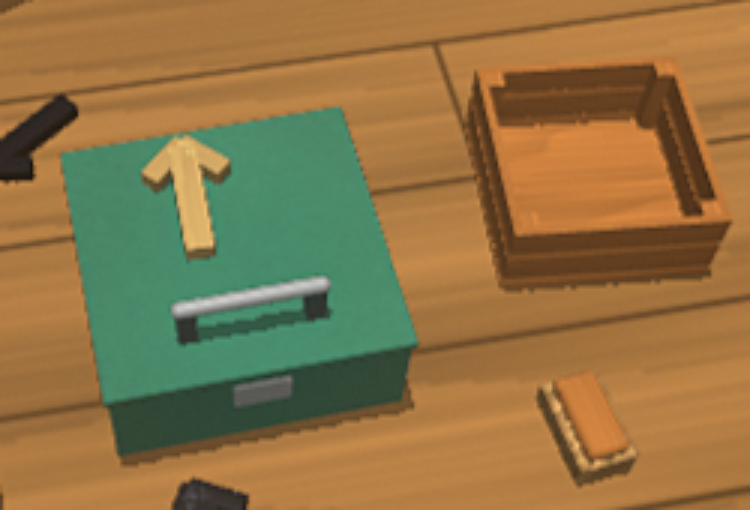

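The top crop shows a clean arrow (tail at (590,243), tip at (588,385)) and the crate rim corners at (65,205), (281,228), (252,447), (35,415). The scene crop shows the same rim at (475,68), (672,63), (730,222), (515,240) and the arrow tail corners at (188,257) and (213,252).

Run:
```python
from h import *
import pickle
D=pickle.load(open('d0.pkl','rb'))
T,S=D['top'],D['scene']
pa=lambda p:np.array(p)/3+[95,120]
pb=lambda p:np.array(p)/3+[200,130]
C=[]
for a,b in zip([(281,228),(65,205),(35,415),(252,447)],[(515,240),(730,222),(672,63),(475,68)]):
    X,e=tri([ray(T,pa(a)),ray(S,pb(b))]);C.append(X);print('crate',X.round(3),np.round(e,4))
C=np.array(C);print(C.mean(0), np.arctan2(*(C[1]-C[0])[[0,1]])*-57.3,np.degrees(np.arctan2(*((C[0]-C[3])[[1,0]]))))
for n,a,b in(('tailL',(577,243),(213,244)),('tailR',(605,243),(188,249)),('barbL',(542,343),(229,166)),('barbR',(633,345),(142,178))): print(n,tri([ray(T,pa(a)),ray(S,pb(b))]))
print('sander',onz(T,pa((265,70)),.044),'tin',onz(T,(417,235),.115))
```

```text
crate [0.585 0.248 0.082] [0.0006 0.0006]
crate [0.603 0.447 0.085] [0.0018 0.0018]
crate [0.41  0.465 0.083] [0.003 0.003]
crate [0.384 0.267 0.088] [0.0007 0.0007]
[0.49544242 0.35677144 0.08457566] -5.173202936150049 -5.38693452399108
tailL (array([ 0.57057611, -0.02529046,  0.12911159]), [np.float64(0.0010848145683773677), np.float64(0.0010848145683773544)])
tailR (array([ 0.5711659 , -0.04863733,  0.12849008]), [np.float64(0.00030797819221266694), np.float64(0.0003079781922126304)])
barbL (array([0.48210579, 0.00431367, 0.11825927]), [np.float64(0.0011939011452613776), np.float64(0.0011939011452613674)])
barbR (array([ 0.48161248, -0.07576017,  0.11891827]), [np.float64(0.0006532957877464364), np.float64(0.0006532957877464537)])
sander [0.74144693 0.27745334 0.044     ] tin [ 0.48613204 -0.37024893  0.115     ]
```

Emit:
{"op": "move_arm", "data": {
  "targets": [
    [[0.04,0,0,0,0,0.0125,1],[0.04,0,0,0,0,0.0125,1],[0.04,0,0,0,0,0.0125,1],[0.04,0,0,0,0,0.0125,1],[0.04,0,0,0,0,0.0125,1],[0.0,-0.04,0,0,0,0.0125,1],[0.0,-0.04,0,0,0,0.0125,1],[0.0,-0.04,0,0,0,0.0125,1],[0.0,-0.04,0,0,0,0.0125,1],[0.0,-0.04,0,0,0,0.0125,1],[0.0,-0.04,0,0,0,0.0125,1],[0.0,-0.04,0,0,0,0.0125,1],[0.0,-0.04,0,0,0,0.0125,1],[0.0,-0.04,0,0,0,0.0125,1],[0.0,-0.04,0,0,0,0.0125,1],[0.0,-0.04,0,0,0,0.0125,1],[0.0,-0.04,0,0,0,0.0125,1],[0,-0.02,0,0,0,0.0125,1]]
  ]
}}

```text
time: 1.6
tool_pos: [0.3111, -0.166, 0.2498]
ee_rot: [1.0, 0.001, -0.001, -0.0]
contact_force: [0.7, 0.2, 0.9]
finger_gap: 0.0853
finger_force: 0.0
```

Emit:
{"op": "move_arm", "data": {
  "targets": [
    [[0.035,-0.02,0,0,0,0,1],[0.035,-0.02,0,0,0,0,1],[0.035,-0.02,0,0,0,0,1],[0.035,-0.02,0,0,0,0,1],[0.035,-0.02,0,0,0,0,1],[0.035,-0.02,0,0,0,0,1],[0.015,-0.012,0,0,0,0,1],[0,0,0,0,0,0,1],[0,0,0,0,0,0,1]]
  ]
}}

```text
time: 2.35
tool_pos: [0.5378, -0.0368, 0.2492]
ee_rot: [1.0, 0.001, -0.001, -0.0]
contact_force: [-0.6, -0.7, -0.9]
finger_gap: 0.0854
finger_force: 0.0
```

Emit:
{"op": "move_arm", "data": {
  "targets": [
    [[0,-0.001,0.03,0,0,0,1],[0,0,0.03,0,0,0,1],[0,0,0.03,0,0,0,1],[0,0,0.02,0,0,0,1],[0,0,0.005,0,0,0,1],[0,0,0,0,0,0,1],[0,0,0,0,0,0,0],[0,0,0,0,0,0,0],[0,0,0,0,0,0,0],[0,0,0,0,0,0,0],[0,0,0,0,0,0,0],[0,0,0,0,0,0,0]]
  ]
}}

```text
time: 3.35
tool_pos: [0.538, -0.0366, 0.1361]
ee_rot: [1.0, -0.0, 0.001, -0.0]
contact_force: [-2.0, -0.3, 11.0]
finger_gap: 0.0244
finger_force: 58.6
```

Emit:
{"op": "move_arm", "data": {
  "targets": [
    [[0,0,-0.02,0,0,0,0],[0,0,-0.03,0,0,0,0],[0,0,-0.035,0,0,0,0],[0,0,-0.035,0,0,0,0],[0,-0.02,0,0,0,0,0],[0,-0.03,0,0,0,0.01,0],[0,-0.03,0,0,0,0.01,0],[0,-0.03,0,0,0,0.01,0],[0,-0.03,0,0,0,0.01,0],[0,-0.03,0,0,0,0.01,0],[0,-0.03,0,0,0,0.01,0],[0,-0.03,0,0,0,0.01,0],[0,-0.03,0,0,0,0.01,0],[0,-0.03,0,0,0,0.01,0],[0,-0.03,0,0,0,0.01,0],[0,-0.03,0,0,0,0,0],[0,-0.02,0,0,0,0,0],[0,-0.01,0,0,0,0,0],[0,0,0,0,0,0,0]]
  ]
}}

```text
time: 4.93
tool_pos: [0.5565, 0.3451, 0.2547]
ee_rot: [0.999, -0.048, -0.0, -0.0]
contact_force: [-0.3, 0.0, -0.2]
finger_gap: 0.0245
finger_force: 59.6
```

Run:
```python
from h import *
s=manip.get_state();print(s['joint_pos'].round(2),s['tool_pos'])
grab('top','top2.png')
```

```text
[-0.58  0.51 -0.1   1.76  0.06  0.87 -2.37] [0.55646128 0.34507289 0.25471549]
```

View pics/top2.png

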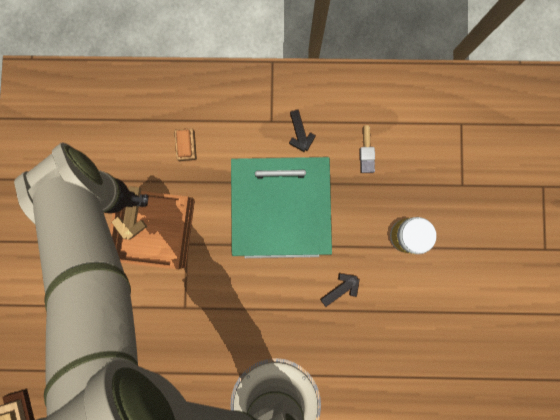

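The picture shows the arrow in the gripper above the crate, with the shaft at (131,215), and the other things unmoved. I will lower it and release.

Emit:
{"op": "move_arm", "data": {
  "targets": [
    [[-0.016,-0.003,0,0,0,0,0],[-0.015,-0.003,0.02,0,0,0,0],[0,0,0.03,0,0,0,0],[0,0,0.03,0,0,0,0],[0,0,0.03,0,0,0,0],[0,0,0.03,0,0,0,0],[0,0,0.03,0,0,0,0],[0,0,0.02,0,0,0,0],[0,0,0.005,0,0,0,0],[0,0,0,0,0,0,0],[0,0,0,0,0,0,0.6],[0,0,0,0,0,0,0.6],[0,0,0,0,0,0,0.6],[0,0,0,0,0,0,0.6],[0,0,0,0,0,0,0.6]]
  ]
}}

```text
time: 6.23
tool_pos: [0.5273, 0.3519, 0.061]
ee_rot: [0.999, -0.05, 0.001, -0.0]
contact_force: [0.7, 0.2, 0.5]
finger_gap: 0.0511
finger_force: 0.0
```

Emit:
{"op": "move_arm", "data": {
  "targets": [
    [[0,0,-0.03,0,0,0,1],[0,0,-0.04,0,0,0,1],[0,0,-0.04,0,0,0,1],[0,0,-0.04,0,0,0,1],[0,0,-0.04,0,0,-0.1,1],[0,0,-0.02,0,0,-0.12,1],[0,0,0,0,0,-0.12,1],[0,0,0,0,0,-0.12,1],[0,0,0,0,0,-0.12,1],[0,0,0,0,0,-0.12,1],[0,0,0,0,0,-0.12,1],[0,0,0,0,0,-0.12,1],[0,0,0,0,0,-0.12,1],[0,0,0,0,0,-0.12,1],[0,0,0,0,0,-0.12,1],[0,0,0,0,0,-0.12,1],[0,0,0,0,0,-0.12,1],[0,0,0,0,0,-0.12,1],[0,0,0,0,0,-0.04,1]]
  ]
}}

```text
time: 7.82
tool_pos: [0.5269, 0.3514, 0.2702]
ee_rot: [0.694, 0.72, 0.0, 0.0]
contact_force: [0.3, 0.1, 0.2]
finger_gap: 0.0852
finger_force: 0.0
```

Emit:
{"op": "move_arm", "data": {
  "targets": [
    [[-0.02,0.005,0,0,0,0,1],[-0.035,0.01,0,0,0,0,1],[-0.035,0.01,0,0,0,0,1],[-0.035,0.01,0,0,0,0,1],[-0.035,0.01,0,0,0,0,1],[-0.035,0.01,0,0,0,0,1],[-0.035,0.01,0,0,0,0,1],[-0.035,0.01,0,0,0,0,1],[-0.035,0.01,0,0,0,0,1],[-0.035,0.01,0,0,0,0,1],[-0.027,0.007,0,0,0,0,1],[0,0,0,0,0,0,1],[0,0,0,0,0,0,1]]
  ]
}}

```text
time: 8.9
tool_pos: [0.6395, -0.0096, 0.2699]
ee_rot: [0.698, 0.716, -0.0, 0.0]
contact_force: [-0.2, 0.7, 0.2]
finger_gap: 0.0855
finger_force: 0.0
```

Run:
```python
from h import *
s=manip.get_state();print(s['joint_pos'].round(2),s['tool_pos'])
a=grab('scene')['image'];w=grab('wrist')
for X in ([.642,-.0065,.152],[.64,.055,.152],[.643,-.068,.152]): print(proj(w,np.array(X)))
cv2.imwrite('pics/c3.png',np.hstack([cv2.resize(a,(400,300)),cv2.resize(w['image'],(400,300))])[:,:,::-1])
```

```text
[ 0.29  0.53 -0.54  1.76  0.33  0.95 -0.37] [ 0.63945093 -0.00959969  0.26987724]
[281.45690347 206.96198394]
[281.36068171 118.94772525]
[280.23893652 284.4422665 ]
```

View pics/c3.png

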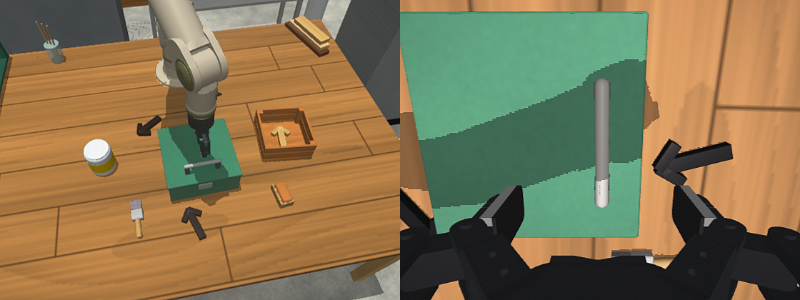

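The arrow lies flat in the crate (left panel, 282,135). In the wrist view (right panel), the bar at x≈602, y 80–207 sits where the measured points project. Now I will descend and grip it.

Emit:
{"op": "move_arm", "data": {
  "targets": [
    [[0.003,0.002,0.03,0,0,0,1],[0,0,0.03,0,0,0,1],[0,0,0.03,0,0,0,1],[0,0,0.02,0,0,0,1],[0,0,0.007,0,0,0,1],[0,0,0,0,0,0,1],[0,0,0,0,0,0,0],[0,0,0,0,0,0,0],[0,0,0,0,0,0,0],[0,0,0,0,0,0,0],[0,0,0,0,0,0,0],[0,0,0,0,0,0,0],[0,0,0,0,0,0,0]]
  ]
}}

```text
time: 10.08
tool_pos: [0.643, -0.0042, 0.1539]
ee_rot: [0.697, 0.717, 0.001, 0.001]
contact_force: [5.3, -0.3, 2.3]
finger_gap: 0.0121
finger_force: 58.5
```

Emit:
{"op": "move_arm", "data": {
  "targets": [
    [[0,-0.0022,-0.0084,-0.02,0,0,0],[0,-0.0024,-0.0084,-0.02,0,0,0],[0,-0.0025,-0.0083,-0.02,0,0,0],[0,-0.0027,-0.0083,-0.02,0,0,0],[0,-0.0028,-0.0082,-0.02,0,0,0],[0,-0.003,-0.0082,-0.02,0,0,0],[0,-0.0032,-0.0081,-0.02,0,0,0],[0,-0.0033,-0.008,-0.02,0,0,0],[0,-0.0035,-0.008,-0.02,0,0,0],[0,-0.0036,-0.0079,-0.02,0,0,0]]
  ]
}}

```text
time: 10.92
tool_pos: [0.6066, -0.0053, 0.2327]
ee_rot: [0.693, 0.713, 0.073, 0.071]
contact_force: [6.9, -1.9, -2.4]
finger_gap: 0.0119
finger_force: 58.3
```

Emit:
{"op": "move_arm", "data": {
  "targets": [
    [[0,-0.0038,-0.0078,-0.02,0,0,0],[0,-0.004,-0.0077,-0.02,0,0,0],[0,-0.0041,-0.0077,-0.02,0,0,0],[0,-0.0043,-0.0076,-0.02,0,0,0],[0,-0.0044,-0.0075,-0.02,0,0,0],[0,-0.0046,-0.0074,-0.02,0,0,0],[0,-0.0047,-0.0073,-0.02,0,0,0],[0,-0.0049,-0.0072,-0.02,0,0,0],[0,-0.005,-0.0071,-0.02,0,0,0],[0,-0.0051,-0.007,-0.02,0,0,0],[0,0,0,0,0,0,0],[0,0,0,0,0,0,0],[0,0,0,0,0,0,0],[0,0,0,0,0,0,0],[0,0,0,0,0,0,0],[0,0,0,0,0,0,0]]
  ]
}}

```text
time: 12.25
tool_pos: [0.5434, -0.0072, 0.2914]
ee_rot: [0.683, 0.702, 0.145, 0.14]
contact_force: [5.9, -3.1, 3.3]
finger_gap: 0.0122
finger_force: 58.6
```

Run:
```python
from h import *
s=manip.get_state();p=s['tool_pos'];print(p,s['contact_force'],np.abs(s['joint_vel']).max())
print('lid deg',np.degrees(np.arctan2(p[2]-.1,p[0]-.427))-13.6, np.hypot(p[2]-.1,p[0]-.427))
a=grab('scene')['image'];w=grab('top')['image']
cv2.imwrite('pics/c4.png',np.hstack([cv2.resize(a,(400,300)),cv2.resize(w,(400,300))])[:,:,::-1])
```

```text
[ 0.54341323 -0.00722365  0.29142305] [ 5.90391614 -3.09988     3.25699703] 0.0019149150979459841
lid deg 45.094277580503636 0.2240420157909463
```

View pics/c4.png

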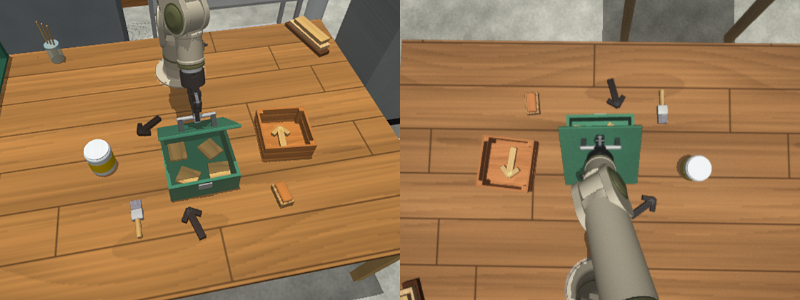

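The lid is held open at about 45°, with the gripper on the bar at (198,120) in the scene panel. The arrow lies flat in the crate at (282,135), and the tin, brush and block have not moved.

```bash
python3 -c "
from workcell import workorder
print(workorder.sign_off())"
```

```text
the job is handed in; nothing more can be done
None
```

The job is handed in: the arrow lies in the reject crate, put there with the lid shut, the lid is held by its handle at about 45° (worked out from the gripper's position), and the tin, brush and sanding block look unmoved in the last pictures; the sign-off gave no verdict.

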